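Put the flashlight away in the foyer cabinet and shut its door on the catch

ROBOT

A 6-joint arm with a two-finger parallel gripper is mounted at the origin on the work surface. World frame = base frame: x ahead of the robot, y to its left, z up, the work surface at z = 0. Lengths are in m, angles in rad, forces in N, time in s.
With the tool pointing down it reaches from about 0.35 to 0.975 m from the base axis. Payload 4.9 kg.
Tool frame: the origin (TCP) lies at the very end of the fingers, on their centre line; the grasp point (between the pads) lies 19 mm behind it; z points along the fingers, y is the line along which they close (so a half turn about z gives the same grasp; the last joint's range is limited). The gripper opens to 85 mm and grips with 20 to 120 N. Pads are 22 mm wide; open, the fingers measure 114 mm over their backs; the gripper's body (76 mm by 85 mm) begins 54 mm behind the grasp point. The pads swing forward as they close: fully open they stand 13 mm farther back than shut.
Start: joints at [1.034, 0.053, 1.613, -0, 1.476, -0.119], TCP at [0.254, 0.571, 0.231] pointing down, gripper open.
Joint ranges: [-3.01, 3.01], [-1.01, 2.22], [0.06, 2.58], [-1.02, 4.17], [0.09, 2.62], [-3.14, 3.14]. Speed limits (rad/s): [2.57, 2.57, 3.14, 3.14, 3.14, 3.14].

INTERFACE

Orientations are given as a unit quaternion [w, x, y, z].
In Python, from plant import manip gives the robot as it stands.
- The arm moves only by the tool play_rows, never from a script. Its argument "series" is a list that holds one entry, the list of rows, each a list of 7 numbers: the shift along the world's x, y, z in m, then the turn, a rotation vector about the world's x, y, z in degrees, then the opening, from 0 (shut) to 1 (fully open). In form: [[[dx, dy, dz, rx, ry, rz, grip], ...]]. A call has 1 to 10 rows; each row shifts and turns the commanded pose from where the row before left it; what a row does not reach is not made up. A row lasts 1/10 s, in which the tool goes at most 50 mm and 8.59 degrees, less where a joint would pass 70% of its speed; a pose out of reach is approached as far as the arm can. A call with a gripper value outside its range is refused whole. The fingers move at their own pace and stop on an object; the grip force is fixed at half the most. Time passes only in rows, so rows that do not move let the fingers close. It gives the time, the measured TCP pose, the force, the opening and the grip force at its end, in the units of the state.
- manip.state(): the state, without advancing time (a new reading comes with each control period).
- manip.grab_frame(name): name is "scene" or "top" or "wrist"; returns a dict with "frame" (384x512x3 uint8, blue, green, red), "mtx" (3x3 intrinsics, pixels), "k1" (the pictures are not rectified: a ray, as slopes to the right and down, at radius r is drawn at 1 + k1 r^2 times it, then the intrinsics apply), "R" (3x3) and "t" (3): a world point X has camera coordinates R X + t. Camera axes: x right, y down, z forward; pixel columns grow to the right and rows downward; lengths in m; the calibration is good to about 2 mm. A picture is of the moment at which its call begins. There is no depth.
- manip.job_done(): hands the job in; it is judged then, once.
The state is a dict: "time": time; "joint_pos": joint angles; "joint_vel": joint speeds; "joint_efforts": joint torques, N m; "tool_pos": TCP position; "tool_rot": TCP orientation; "contact_force": force on the tool from outside, world axes, zero at the start; "ft_torque": the same for the moment, N m; "gripper_width": opening from 0.0 (shut) to 1.0 (fully open); "grasp_force": force on a finger pad.
Only numpy, scipy, OpenCV 4.12 (cv2) and the standard library are available. Lean on these libraries where they do the work, as an engineer would, in place of code of your own. Each camera call takes 0.05 s, during which the arm holds its last target. There are 200 camera calls.

TASK

Swing the little cabinet's door, now ajar, wide open past square to the cabinet front, then pick up the black flashlight and, without dropping it, lay it flat inside on the cabinet floor, head first and front to back, all of it behind the door line. Let go of it, then push the door shut without slamming, until it clicks fully home on its catch. Leave the key jar, the bottle opener and the dish where they stand.

Things in the scene. Friction and masses are not known exactly. Their poses are not given: they have to be found in the camera images.
- cabinet: small rosewood cabinet, fixed on the credenza, 200 deep (x) x 250 wide (y) x 255 mm high, glass top and back panes. Origin: centre of its underside; open front at x = -100 mm facing the robot, y to its left, z up. Walls 12 mm; inner space 226 mm wide, 188 mm deep from the front plane, from z = 18 mm to the roof at z = 235 mm (wooden front rail over the opening).
- door (a joint): angle (rad) of the cabinet's door, hinged upright on the left (+y) of the front; 0 = shut, growing as the free edge swings out towards the robot and on to +y; 1.57 = square to the front, stop at 2.2. Light friction keeps it where it is left. The catch resists from about 0.07, needs 6 to 7 N near the free edge, then draws the door in to 0.
- door_hinge (a point): point on the door's hinge axis, level with the top of the door (242 mm above the credenza), at the cabinet's front plane, 118 mm left of its middle; fixed on the cabinet, axes as the cabinet's.
- door_edge (a point): top of the door's free edge, mid thickness, 240 mm from the hinge axis; turns with the door: -y points from hinge to free edge, -x out of the outer face. Flat rosewood panel without handle, 16 mm thick (1 to 17 mm outside the hinge axis), 238 mm high (z 4 to 242 mm). A brass catch tongue stands 30 mm out of the inner face near the bottom, 40 mm from the free edge.
- flashlight: matte black flashlight lying on its side, 120 mm long along its own x, head to +x, about 0.22 kg. Hexagonal head (44 mm across flats, 32 long, with a short neck) and tail cap (44, 14 long) stop it rolling; the round barrel from x = -46 to +10 mm is 37 mm thick. Origin: underside at mid length, 22 mm below the axis. At the start it points roughly away from the robot.
- cabinet_floor (a point): middle of the top of the cabinet floor, 18 mm above the credenza; axes as the cabinet's. The catch ball stands 4 mm out of this floor, 18 mm behind the front plane and 82 mm right (-y) of the middle.
- flashlight_mid (a point): point on the flashlight's axis at mid length; axes as the flashlight's.
- flashlight_head (a point): centre of the flashlight's lens end, 60 mm ahead of mid length.
- flashlight_tail (a point): centre of the flashlight's tail end, 60 mm behind mid length.
- opener: flat steel bottle opener lying on the credenza, about 145 mm long along its x, 44 mm wide at its ring end (+x), 6 mm thick; origin under its middle. Bystander.
- key_jar: open glass jar with keys in it, 84 mm across, 100 mm high; origin at the centre of its underside. Bystander.
- dish: orange ceramic dish, 100 mm across, 35 mm high; origin at the centre of its underside. Bystander.
Mind the look-alikes: they are no part of the job. What is meant by the flashlight is not purple or yellow, and is the smaller of those in its own colour.

How it is judged:
On the way, in this order (a step that is already met when the one before it is completed fails the run):
1. the door is swung wide open, square to the front or nearly so (over 1.45 rad) (value of joint door above 1.45 rad), for 0.2 s.
2. the flashlight is held off the credenza by the gripper, higher than the cabinet floor (height (world z) of flashlight_mid above 0.045 m and contact force between the fingers and flashlight above 0.5 N and x of flashlight_mid in the frame of cabinet below -0.1 m), for 0.1 s.
3. the flashlight lies released and still inside the cabinet, head first, while the door is open (x of flashlight_tail in the frame of cabinet above -0.098 m and x of flashlight_head in the frame of cabinet above 0 m and y of flashlight_mid in the frame of cabinet between -0.1 and 0.1 m and z of flashlight_mid in the frame of cabinet between 0.03 and 0.052 m and angle between the x axis of flashlight_mid and the x axis of cabinet, either way round below 0.4 rad and linear speed of flashlight below 0.03 m/s and contact force between the fingers and flashlight below 0.1 N and value of joint door above 0.9 rad), for 0.3 s.
4. the door is shut home on its catch (value of joint door below 0.02 rad), for 0.3 s.
At the end, for the whole second after the job is handed in: The door is home on its catch (under 0.02 rad), and the flashlight lies still and released on the cabinet floor (axis 12 to 34 mm above the floor), head towards the back, within 0.4 rad of front to back, its tail at least 2 mm behind the front plane (value of joint door below 0.02 rad and x of flashlight_tail in the frame of cabinet above -0.098 m and x of flashlight_head in the frame of cabinet above 0 m and y of flashlight_mid in the frame of cabinet between -0.1 and 0.1 m and z of flashlight_mid in the frame of cabinet between 0.03 and 0.052 m and angle between the x axis of flashlight_mid and the x axis of cabinet, either way round below 0.4 rad and linear speed of flashlight below 0.03 m/s and contact force between the fingers and flashlight below 0.1 N); the robot touches nothing.
It fails at once if the key jar is moved more than 40 mm or tipped (distance of key_jar from where it was at the start of the episode above 0.04 m or angle between key_jar's own z axis and vertical above 0.4 rad).
It fails at once if the bottle opener is moved more than 40 mm (distance of opener from where it was at the start of the episode above 0.04 m).
It fails at once if the dish is moved more than 40 mm or tipped (distance of dish from where it was at the start of the episode above 0.04 m or angle between dish's own z axis and vertical above 0.4 rad).
It fails at once if the door is slammed: it closes faster than 6 rad/s (velocity of joint door below -6 rad/s).
It fails at once if the flashlight is dropped or thrown: out of the fingers and faster than 0.7 m/s (contact force between the fingers and flashlight below 0.1 N and linear speed of flashlight above 0.7 m/s).
It also fails if it takes over 72 s, if anything falls off the work surface, if the arm or the gripper's body presses on something with over 40 N, if the wrist force passes 120 N, or if a joint passes its speed limit or range.

## Working session

There is one attempt and no reset: what is moved stays moved. The work goes in short steps, Python scripts to look and compute and a tool call to move; the robot and the scene stay as the last step left them, time stands still between calls to the robot, and variables do not carry over. Pictures are saved under pics/ and viewed, at most 10 in all, crops included, and the job is handed in when it is done.

Besides the shell and the picture viewer there is one more tool, called after "Call:" as a command line: name --argument value ..., lists and objects as JSON in quotes. play_rows: Moves the arm, as the interface text tells. Its arguments: {"type":"object","properties":{"series":{"type":"array"}},"required":["series"]}

```bash
mkdir -p pics; cat > h.py <<'E'
import numpy as np, cv2
from plant import manip
def grab(name,fn=None,crop=None,scale=1):
    g=manip.grab_frame(name); im=np.array(g["frame"])
    if fn:
        o=im
        if crop: x0,y0,x1,y1=crop; o=im[y0:y1,x0:x1]
        if scale!=1: o=cv2.resize(o,None,fx=scale,fy=scale,interpolation=cv2.INTER_CUBIC)
        cv2.imwrite('pics/'+fn,o)
    return g
def px2w(g,u,v,z):
    K=np.array(g["mtx"]);R=np.array(g["R"]);t=np.array(g["t"])
    d=cv2.undistortPoints(np.array([[[u,v]]],float),K,np.array([g["k1"],0,0,0,0.]))  [0,0]
    r=R.T@np.array([d[0],d[1],1]); c=-R.T@t
    return c+r*(z-c[2])/r[2]
def w2px(g,X):
    r,_=cv2.Rodrigues(np.array(g["R"],float))
    return cv2.projectPoints(np.array(X,float).reshape(-1,1,3),r,np.array(g["t"],float),np.array(g["mtx"],float),np.array([g["k1"],0,0,0,0.]))[0].reshape(-1,2)
E
python3 - <<'E'
from h import *
import pickle
a=grab("top");b=grab("scene")
pickle.dump((a,b),open('g0.pkl','wb'))
cv2.imwrite('pics/t0.png',cv2.resize(np.array(a["frame"]),(800,600),interpolation=cv2.INTER_CUBIC))
cv2.imwrite('pics/s0.png',cv2.resize(np.array(b["frame"]),(800,600),interpolation=cv2.INTER_CUBIC))
for g in (a,b): print(-np.array(g["R"]).T@np.array(g["t"]),g["k1"])
print(manip.state())
E
```

```text
[ 0.42709572 -0.16934308  1.24133799] -0.14017350840988285
[1.42223132 0.20535636 0.97180845] 0.0019123719222536237
{'time': 0.1, 'joint_pos': array([ 1.03397696e+00,  5.32848832e-02,  1.61415200e+00,  2.23470646e-06,
        1.47600287e+00, -1.18954829e-01]), 'joint_vel': array([-0.00050592, -0.0014036 , -0.0046373 , -0.00142945,  0.0002936 ,
       -0.00082957]), 'joint_efforts': array([-7.73997954e-06, -3.94904816e+01, -3.71363211e+01, -1.15443145e-04,
        3.98385571e-03, -2.08027848e-05]), 'tool_pos': array([0.25331479, 0.57074894, 0.23019246]), 'tool_rot': array([-2.98475463e-04,  2.07415523e-01,  9.78252497e-01, -8.73987496e-04]), 'contact_force': array([0.48123865, 0.50477174, 0.10751244]), 'ft_torque': array([-0.00263729,  0.0303312 , -0.03367476]), 'grasp_force': 0.0, 'gripper_width': 0.9961034588062978}
```

View pics/t0.png

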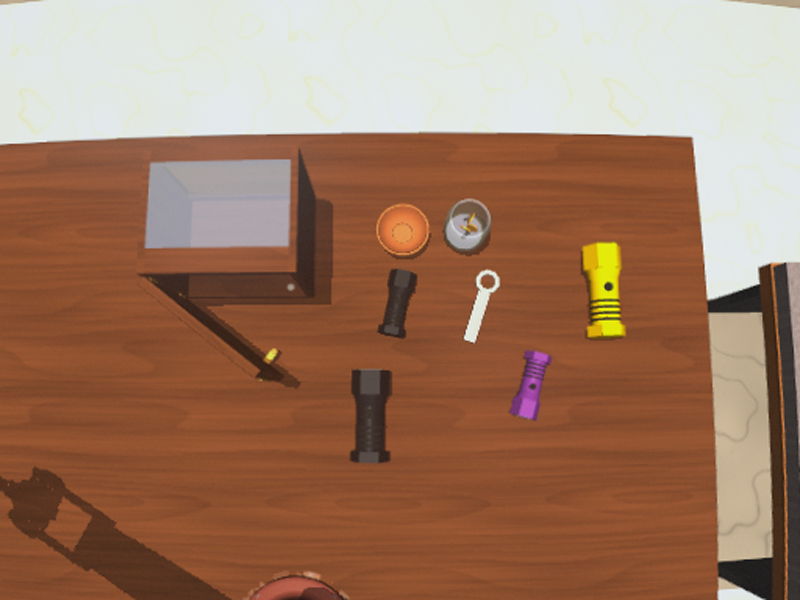

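View pics/s0.png

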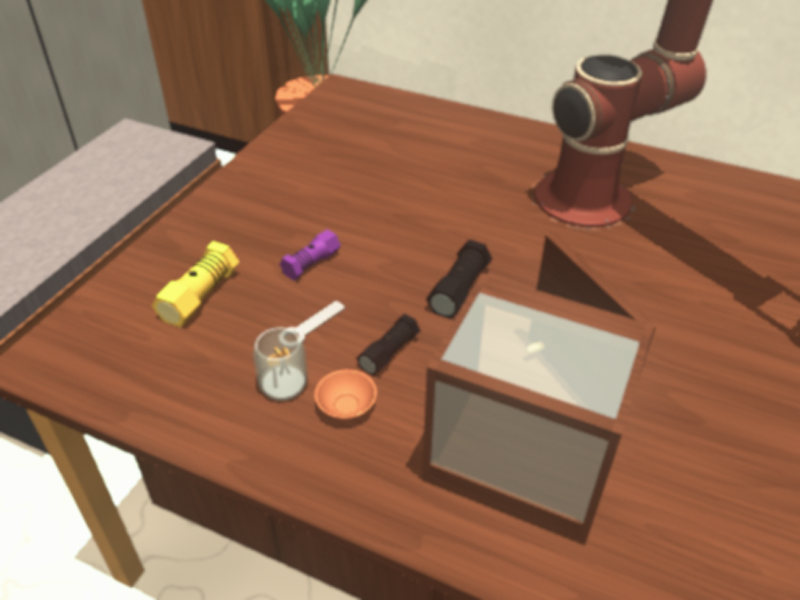

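The top view shows the small black flashlight at (398,303), with its head up the image, and the larger black one at (370,415). The cabinet top spans (139–298, 150–272). The door is ajar, with its free edge near (297,384), and the jar, opener and dish stand to the right of the cabinet. Converting these to world positions.

```bash
python3 - <<'E'
from h import *
import pickle
a,b=pickle.load(open('g0.pkl','rb')); s=1.5625
def P(n,u,v,z): p=px2w(a,u/s,v/s,z); print(n,p.round(4)); return p
fr=P('FR',297,272,.255);fl=P('FL',139,272,.255);br=P('BR',298,150,.255);bl=P('BL',151,151,.255)
P('edge',297,384,.242);P('edge2',290,387,.242);P('hinge',150,277,.242)
P('head',404,270,.022);P('tail',393,336,.022)
P('bighead',371,370,.03);P('bigtail',370,461,.03)
P('ball',291,287,.02);P('dish',402,230,.03);P('jar',468,226,.1); P('op',488,281,0);P('op2',470,341,0)
im=np.array(a["frame"]); cv2.imwrite('pics/t1.png',cv2.resize(im[85:265,80:320],None,fx=3.3,fy=3.3,interpolation=cv2.INTER_CUBIC))
E
```

```text
FR [ 0.6202 -0.033   0.255 ]
FL [0.6227 0.2134 0.255 ]
BR [ 0.8156 -0.0309  0.255 ]
BL [0.8195 0.2061 0.255 ]
edge [ 0.4516 -0.0333  0.242 ]
edge2 [ 0.4471 -0.0227  0.242 ]
hinge [0.6171 0.2002 0.242 ]
head [ 0.6683 -0.2015  0.022 ]
tail [ 0.5445 -0.18    0.022 ]
bighead [ 0.4817 -0.1394  0.03  ]
bigtail [ 0.3178 -0.137   0.03  ]
ball [0.6377 0.0103 0.02  ]
dish [ 0.7434 -0.1983  0.03  ]
jar [ 0.732  -0.3139  0.1   ]
op [ 0.6506 -0.3622  0.    ]
op2 [ 0.5361 -0.325   0.    ]
```

View pics/t1.png

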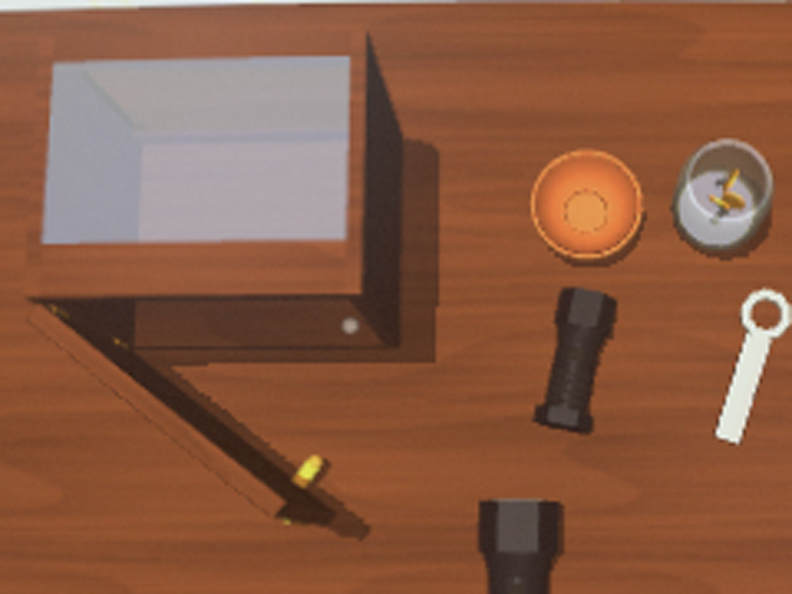

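Measured positions:
- **Cabinet:** front plane at x≈0.621, middle at y≈0.091, yaw≈0. The catch ball agrees with this.
- **Door:** hinge at (0.621, 0.209), angle about 0.66 rad. The free-edge radius comes out at 0.243 m, against 0.240 m given.
- **Flashlight:** mid at about (0.606, -0.191), yaw about -10°.

Next I go over the door and down on its inner side.

Call:
play_rows --series '[[[0, 0, 0.045, 0, 0, 0, 0], [0, 0, 0.045, 0, 0, 0, 0], [0, 0, 0.045, 0, 0, 0, 0], [0.0215, -0.042, 0, 0, 0, 0, 0], [0.0215, -0.042, 0, 0, 0, 0, 0], [0.0215, -0.042, 0, 0, 0, 0, 0], [0.0215, -0.042, 0, 0, 0, 0, 0], [0.0215, -0.042, 0, 0, 0, 0, 0], [0.0215, -0.042, 0, 0, 0, 0, 0], [0.0215, -0.042, 0, 0, 0, 0, 0]]]'

```text
time: 1.1
tool_pos: [0.4044, 0.2754, 0.3658]
tool_rot: [-0.0, 0.207, 0.978, -0.0]
contact_force: [-0.1, -1.1, -0.3]
gripper_width: 0.003
grasp_force: 0.0
```

Call:
play_rows --series '[[[0.0215, -0.0425, 0, 0, 0, 0, 0], [0.0215, -0.0425, 0, 0, 0, 0, 0], [0.0215, -0.0425, 0, 0, 0, 0, 0], [0.0215, -0.0425, 0, 0, 0, 0, 0], [0.0215, -0.0425, 0, 0, 0, 0, 0], [0.0215, -0.0425, 0, 0, 0, 0, 0], [0, 0, -0.03, 0, 0, 0, 0], [0, 0, -0.03, 0, 0, 0, 0], [0, 0, 0, 0, 0, 0, 0]]]'

```text
time: 2.0
tool_pos: [0.5307, 0.0219, 0.3003]
tool_rot: [-0.005, 0.208, 0.978, -0.001]
contact_force: [-0.6, 0.1, -0.2]
gripper_width: 0.001
grasp_force: 0.0
```

Call:
play_rows --series '[[[0, 0, -0.04, 0, 0, 0, 0], [0, 0, -0.04, 0, 0, 0, 0], [0, 0, -0.04, 0, 0, 0, 0], [-0.014, 0.012, 0, 0, 0, 0, 0], [-0.014, 0.012, 0, 0, 0, 0, 0], [-0.015, 0.012, 0, 0, 0, 0, 0], [-0.014, 0.015, 0, 0, 0, 0, 0], [-0.0135, 0.0145, 0, 0, 0, 0, 0], [-0.0105, 0.017, 0, 0, 0, 0, 0], [-0.0105, 0.017, 0, 0, 0, 0, 0]]]'

```text
time: 3.0
tool_pos: [0.4422, 0.1225, 0.1886]
tool_rot: [0.002, 0.207, 0.978, 0.0]
contact_force: [1.0, -1.0, 0.7]
gripper_width: 0.003
grasp_force: 0.0
```

Call:
play_rows --series '[[[-0.007, 0.019, 0, 0, 0, 0, 0], [-0.007, 0.019, 0, 0, 0, 0, 0], [-0.003, 0.02, 0, 0, 0, 0, 0], [-0.003, 0.02, 0, 0, 0, 0, 0], [0.001, 0.02, 0, 0, 0, 0, 0], [0.001, 0.02, 0, 0, 0, 0, 0], [0.005, 0.0195, 0, 0, 0, 0, 0], [0.005, 0.0195, 0, 0, 0, 0, 0], [0, 0, 0, 0, 0, 0, 0]]]'

```text
time: 3.9
tool_pos: [0.4342, 0.2807, 0.1881]
tool_rot: [0.001, 0.206, 0.979, 0.001]
contact_force: [-1.6, 0.1, 0.3]
gripper_width: -0.001
grasp_force: 0.0
```

```bash
python3 - <<'E'
from h import *
g=grab("top",'t2.png',(0,80,360,350),2.2)
print(manip.state()["joint_pos"])
E
```

```text
[ 4.28475311e-01 -1.80957653e-01  1.90950500e+00 -2.18943852e-04
  1.41193215e+00 -7.26707387e-01]
```

View pics/t2.png

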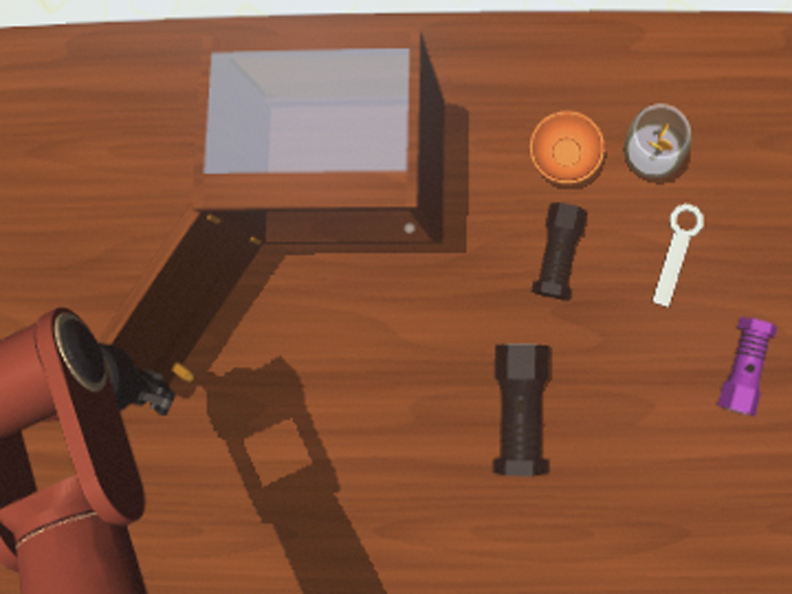

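The door now stands at about 2.0 rad. In this crop the flashlight's head end is at (569,206) and its tail end at (551,297). I'll refine its pose and work out the tilted tool orientation.

```bash
cat >> h.py <<'E'
from scipy.spatial.transform import Rotation as Ro
def Rq(q): return Ro.from_quat([q[1],q[2],q[3],q[0]])
def tilt(psi,t):
    z=np.array([np.cos(psi)*np.sin(t),np.sin(psi)*np.sin(t),-np.cos(t)]);y=np.array([-np.sin(psi),np.cos(psi),0])
    return Ro.from_matrix(np.c_[np.cross(y,z),y,z])
def rv(Rt): return np.degrees((Rt*Rq(manip.state()["tool_rot"]).inv()).as_rotvec())
E
python3 - <<'E'
from h import *
g=grab("top")
P=lambda u,v,z:px2w(g,u/2.2,80+v/2.2,z)
h=P(569,206,.044);t=P(551,297,.01);h2=P(566,229,.044);t2=P(553,286,.04)
print(h,t,h2,t2); d=(h-t)[:2];print(np.hypot(*d),np.degrees(np.arctan2(d[1],d[0])),(h+t)/2)
d=(h2-t2)[:2];print(np.degrees(np.arctan2(d[1],d[0])))
psi=np.radians(-11); m=(h+t)/2
print('tcp',m[:2]-.004*np.array([np.cos(psi),np.sin(psi)]),rv(tilt(psi,np.pi/4)))
E
```

```text
[ 0.66153084 -0.20109045  0.044     ] [ 0.54574915 -0.17700268  0.01      ] [ 0.63110294 -0.19689422  0.044     ] [ 0.55712857 -0.17949899  0.04      ]
0.11826080864162301 -11.752438083651706 [ 0.60364    -0.18904656  0.027     ]
-13.232815786127109
tcp [ 0.59971349 -0.18828333] [-13.51099783 -42.97783456  12.19191698]
```

Call:
play_rows --series '[[[0, -0.03, 0.03, 0, 0, 0, 0], [0, -0.03, 0.03, 0, 0, 0, 0], [0.015, -0.038, 0, -1.69, -5.37, 1.52, 0.5], [0.015, -0.038, 0, -1.69, -5.37, 1.52, 0.5], [0.015, -0.038, 0, -1.69, -5.37, 1.52, 1], [0.015, -0.038, 0, -1.69, -5.37, 1.52, 1], [0.015, -0.038, 0, -1.69, -5.37, 1.52, 1], [0.015, -0.038, 0, -1.69, -5.37, 1.52, 1], [0.015, -0.038, 0, -1.69, -5.37, 1.52, 1], [0.015, -0.038, 0, -1.69, -5.37, 1.52, 1]]]'

```text
time: 5.0
tool_pos: [0.5533, -0.0874, 0.2475]
tool_rot: [0.383, 0.089, 0.919, -0.038]
contact_force: [1.3, 0.8, -0.3]
gripper_width: 1.002
grasp_force: 0.0
```

Call:
play_rows --series '[[[0.0115, -0.026, -0.03, 0, 0, 0, 1], [0.0115, -0.026, -0.03, 0, 0, 0, 1], [0.0115, -0.026, -0.03, 0, 0, 0, 1], [0.0115, -0.026, -0.03, 0, 0, 0, 1], [0, 0, 0, 0, 0, 0, 1], [0, 0, 0, 0, 0, 0, 1]]]'

```text
time: 5.6
tool_pos: [0.5986, -0.1898, 0.1251]
tool_rot: [0.379, 0.09, 0.92, -0.036]
contact_force: [0.1, 1.2, 1.0]
gripper_width: 1.003
grasp_force: 0.0
```

```bash
python3 - <<'E'
from h import *
g=grab("wrist",'w1.png',None,1.3)
s=manip.state();print(s["joint_pos"],s["tool_pos"],rv(tilt(np.radians(-12),np.pi/4)))
R=Rq(s["tool_rot"]).as_matrix();print(R[:,2])
c,sn=np.cos(np.radians(-12)),np.sin(np.radians(-12))
m=np.array([.604,-.189,.022])
print([ (w2px(g,m+k*np.array([c,sn,0]))*1.3).round() for k in(-.06,0,.06)], (w2px(g,s["tool_pos"])*1.3).round())
E
```

```text
[-0.52979878 -0.22756491  2.20374813  0.54271893  0.46837375 -2.30620244] [ 0.59948109 -0.18957717  0.12728932] [-0.01851689  0.00119003 -0.87940153]
[ 0.69384264 -0.1361544  -0.70713815]
[array([[335.,  48.]]), array([[332., 148.]]), array([[331., 209.]])] [[329. 330.]]
```

View pics/w1.png

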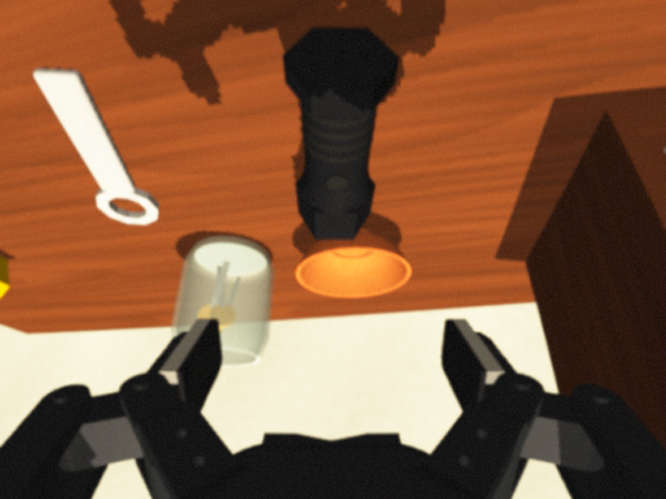

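The wrist view shows the flashlight centred between the fingers, tail at (340,65) and head end at (335,218), which matches the projected points. Going straight down to grip it.

Call:
play_rows --series '[[[0, 0, -0.03, 0, 0, -0.9, 1], [0, 0, -0.03, 0, 0, 0, 1], [0, 0, -0.03, 0, 0, 0, 1], [0, 0, -0.027, 0, 0, 0, 1], [0, 0, 0, 0, 0, 0, 1], [0, 0, 0, 0, 0, 0, 0], [0, 0, 0, 0, 0, 0, 0], [0, 0, 0, 0, 0, 0, 0], [0, 0, 0, 0, 0, 0, 0], [0, 0, 0, 0, 0, 0, 0]]]'

```text
time: 6.65
tool_pos: [0.6011, -0.1896, 0.0123]
tool_rot: [0.382, 0.096, 0.918, -0.04]
contact_force: [-7.7, 4.4, 12.8]
gripper_width: 0.416
grasp_force: 59.0
```

Call:
play_rows --series '[[[0, 0, 0, 0, 0, 0, 0], [0, 0, 0, 0, 0, 0, 0], [0, 0, 0.015, 0, 0, 0, 0], [0, 0, 0.025, 0, 0, 0, 0], [0, 0, 0.025, 0, 0, 0, 0], [0, 0, 0.025, 0, 0, 0, 0], [0, 0, 0, 0, 0, 0, 0], [0, 0, 0, 0, 0, 0, 0]]]'

```text
time: 7.45
tool_pos: [0.5993, -0.189, 0.0993]
tool_rot: [0.38, 0.096, 0.919, -0.04]
contact_force: [-0.5, -0.9, -3.2]
gripper_width: 0.414
grasp_force: 60.6
```

```bash
python3 - <<'E'
from h import *
s=manip.state();print(s)
g=grab("wrist",'w2.png',None,1.3)
E
```

```text
{'time': 7.45, 'joint_pos': array([-0.52243855, -0.17711894,  2.2161479 ,  0.58702797,  0.40541179,
       -2.34491307]), 'joint_vel': array([-0.00205752,  0.03409997,  0.02991389,  0.00046014,  0.00455369,
        0.00316719]), 'joint_efforts': array([-4.57670947e-02, -2.88192594e+01, -3.67830169e+01,  7.94088654e-01,
       -2.18070164e+00,  2.62655597e-02]), 'tool_pos': array([ 0.59933951, -0.18902493,  0.09925831]), 'tool_rot': array([ 0.38020895,  0.09632028,  0.91902105, -0.0395457 ]), 'contact_force': array([-0.50253957, -0.85794802, -3.17548544]), 'ft_torque': array([0.14105662, 0.71754267, 0.01072189]), 'grasp_force': 60.64810037612915, 'gripper_width': 0.41400231132546306}
```

View pics/w2.png

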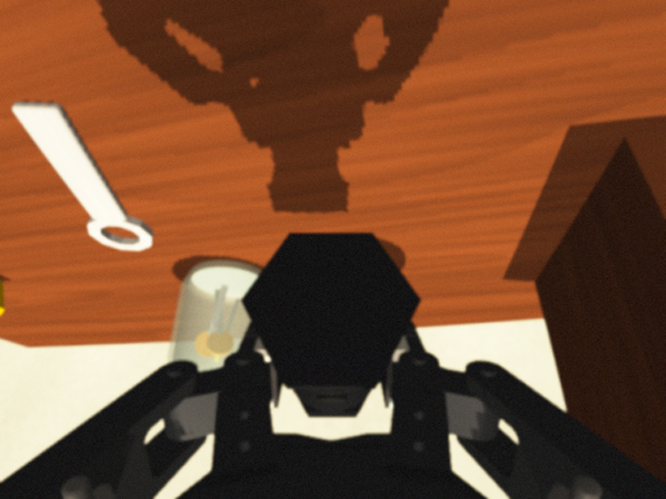

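```bash
python3 - <<'E'
from h import *
s=manip.state()
g=grab("wrist")
T=np.array(s["tool_pos"])
m=T+np.array([.604-.601,-.189+.1896,.022-.0123])
for p in (0,-8,8,15):
  for yaw in (-12,):
    d=Ro.from_euler('ZY',[yaw,p],degrees=True).apply([1,0,0]); up=Ro.from_euler('ZY',[yaw,p],degrees=True).apply([0,0,1])
    gr=m-.018*np.array([np.cos(np.radians(-12)),np.sin(np.radians(-12)),0])
    mm=gr+.018*d
    print(p,[(w2px(g,mm+k*d+q*up)*1.3).round().ravel() for k in(-.06,-.046,.03,.06) for q in (.022,-.022)])
E
```

```text
0 [array([332., 378.]), array([332., 225.]), array([332., 387.]), array([331., 248.]), array([331., 413.]), array([331., 321.]), array([331., 418.]), array([331., 337.])]
-8 [array([332., 350.]), array([332., 216.]), array([332., 370.]), array([331., 243.]), array([331., 428.]), array([331., 335.]), array([331., 440.]), array([331., 357.])]
8 [array([332., 403.]), array([332., 238.]), array([332., 402.]), array([332., 255.]), array([331., 398.]), array([331., 306.]), array([331., 397.]), array([331., 317.])]
15 [array([332., 424.]), array([332., 253.]), array([332., 414.]), array([332., 263.]), array([331., 385.]), array([331., 294.]), array([331., 379.]), array([331., 300.])]
```

The grasp is level and aligned: the tail face spans rows 234–385, where a level flashlight would show 225–378. Backing off, turning square to the cabinet, and moving in front of the opening.

Call:
play_rows --series '[[[-0.026, 0, 0.004, 0, 0, 3, 0], [-0.027, 0, 0.004, 0, 0, 3, 0], [-0.027, 0.02, 0.004, 0, 0, 3, 0], [0, 0.035, 0, 0, 0, 3, 0], [0, 0.04, 0, 0, 0, 0, 0], [0, 0.04, 0, 0, 0, 0, 0], [0, 0.04, 0, 0, 0, 0, 0], [0, 0.04, 0, 0, 0, 0, 0], [0, 0.035, 0, 0, 0, 0, 0], [0, 0.03, 0, 0, 0, 0, 0]]]'

```text
time: 8.55
tool_pos: [0.5178, 0.0892, 0.1084]
tool_rot: [0.38, -0.0, 0.925, 0.001]
contact_force: [0.5, -0.5, -2.7]
gripper_width: 0.413
grasp_force: 61.7
```

Call:
play_rows --series '[[[0, 0, -0.02, 0, 0, 0, 0], [0, 0, -0.02, 0, 0, 0, 0], [0, 0, -0.02, 0, 0, 0, 0], [0, 0, -0.01, 0, 0, 0, 0], [0, 0, 0, 0, 0, 0, 0], [0, 0, 0, 0, 0, 0, 0]]]'

```text
time: 9.15
tool_pos: [0.5186, 0.0873, 0.0396]
tool_rot: [0.38, 0.0, 0.925, 0.0]
contact_force: [0.9, 0.8, -2.7]
gripper_width: 0.418
grasp_force: 61.7
```

```bash
python3 - <<'E'
from h import *
g=grab("wrist",'w3.png',None,1.3)
s=manip.state();print(s["joint_pos"],s["tool_pos"],s["contact_force"],rv(tilt(0,np.pi/4)))
# floor front corners and ball expected
for n,X in dict(fl=(.621,.204,.018),fr=(.621,-.022,.018),ball=(.639,.009,.022),bl=(.809,.204,.018),br=(.809,-.022,.018),railL=(.621,.204,.235),railR=(.621,-.022,.235)).items(): print(n,(w2px(g,X)*1.3).round())
E
```

```text
[ 0.04006303 -0.34590774  2.46628742 -0.11765451  0.24036385 -1.42733131] [0.51942625 0.08726395 0.0408247 ] [ 0.38193279  0.52759729 -2.27880144] [-0.04291305 -0.14652763  0.01826175]
fl [[498. 339.]]
fr [[171. 339.]]
ball [[221. 352.]]
bl [[433. 385.]]
br [[233. 385.]]
railL [[554. 736.]]
railR [[117. 738.]]
```

View pics/w3.png

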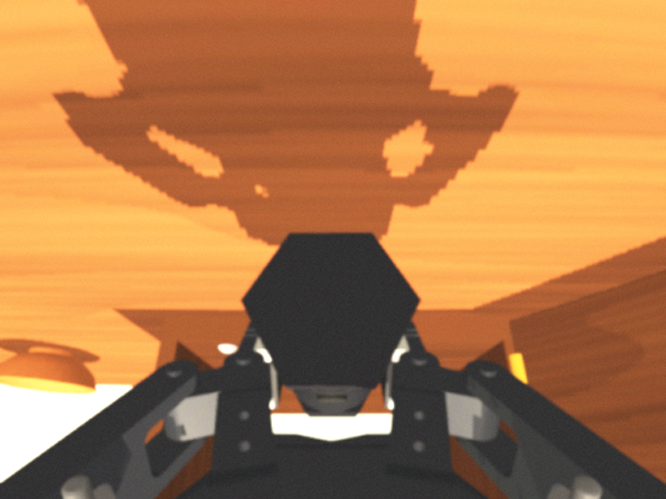

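The ball shows at (227,348), against a predicted (221,352), so the cabinet pose holds. Inserting the flashlight.

Call:
play_rows --series '[[[0.022, 0, 0, 0, 0, 0, 0], [0.022, 0, 0, 0, 0, 0, 0], [0.022, 0, 0, 0, 0, 0, 0], [0.022, 0, 0, 0, 0, 0, 0], [0.022, 0, 0, 0, 0, 0, 0], [0.022, 0, 0, 0, 0, 0, 0], [0.022, 0, 0, 0, 0, 0, 0], [0.022, 0, 0, 0, 0, 0, 0], [0, 0, 0, 0, 0, 0, 0], [0, 0, 0, 0, 0, 0, 0]]]'

```text
time: 10.2
tool_pos: [0.6962, 0.0872, 0.0419]
tool_rot: [0.382, 0.0, 0.924, 0.0]
contact_force: [-1.7, -0.8, -2.9]
gripper_width: 0.415
grasp_force: 61.5
```

Call:
play_rows --series '[[[0, 0, -0.003, 0, 0, 0, 0], [0, 0, -0.003, 0, 0, 0, 0], [0, 0, -0.002, 0, 0, 0, 0], [0, 0, 0, 0, 0, 0, 0], [0, 0, 0, 0, 0, 0, 0]]]'

```text
time: 10.7
tool_pos: [0.6953, 0.0874, 0.0329]
tool_rot: [0.382, 0.0, 0.924, 0.0]
contact_force: [0.4, 0.7, -3.3]
gripper_width: 0.415
grasp_force: 61.5
```

Call:
play_rows --series '[[[0, 0, -0.002, 0, 0, 0, 0], [0, 0, 0, 0, 0, 0, 0], [0, 0, 0, 0, 0, 0, 0]]]'

```text
time: 11.0
tool_pos: [0.6956, 0.0873, 0.0311]
tool_rot: [0.382, 0.0, 0.924, 0.0]
contact_force: [0.8, 0.2, -1.9]
gripper_width: 0.414
grasp_force: 61.5
```

Call:
play_rows --series '[[[0, 0, -0.001, 0, 0, 0, 0], [0, 0, 0, 0, 0, 0, 0.5], [0, 0, 0, 0, 0, 0, 0.6], [0, 0, 0, 0, 0, 0, 0.8], [0, 0, 0, 0, 0, 0, 0.85], [0, 0, 0, 0, 0, 0, 0.85], [0, 0, 0, 0, 0, 0, 0.85], [0, 0, 0, 0, 0, 0, 0.85]]]'

```text
time: 11.8
tool_pos: [0.6956, 0.0873, 0.0301]
tool_rot: [0.382, 0.0, 0.924, 0.0]
contact_force: [-0.4, 0.7, 0.4]
gripper_width: 0.847
grasp_force: 0.0
```

Call:
play_rows --series '[[[-0.01, 0, 0.01, 0, 0, 0, 0.85], [-0.015, 0, 0.015, 0, 0, 0, 0.85], [-0.02, 0, 0.015, 0, 0, 0, 0.85], [-0.025, 0, 0.01, 0, 0, 0, 0.85], [-0.03, 0, 0.01, 0, 0, 0, 0.85], [-0.03, 0, 0.01, 0, 0, 0, 0.85], [-0.03, 0, 0.01, 0, 0, 0, 0.85], [-0.02, 0, 0, 0, 0, 0, 0.85], [0, 0, 0, 0, 0, 0, 0], [0, 0, 0, 0, 0, 0, 0]]]'

```text
time: 12.8
tool_pos: [0.516, 0.0873, 0.1107]
tool_rot: [0.383, 0.0, 0.924, 0.0]
contact_force: [0.3, 0.1, -0.5]
gripper_width: 0.523
grasp_force: 0.0
```

```bash
python3 - <<'E'
from h import *
g=grab("wrist",'w4.png',None,1.3)
s=manip.state();print(s["joint_pos"],s["tool_pos"],s["contact_force"])
for n,X in dict(tailL=(.638,.109,.04),tailR=(.638,.065,.04),tailbot=(.638,.087,.018),fl=(.621,.204,.018),fr=(.621,-.022,.018)).items(): print(n,(w2px(g,X)*1.3).round())
E
```

```text
[ 0.04056555 -0.54344047  2.4559538  -0.06583621  0.44569431 -1.48201004] [0.51629243 0.087283   0.11063527] [ 0.82179554  0.08337998 -0.42491326]
tailL [[357. 284.]]
tailR [[301. 284.]]
tailbot [[329. 259.]]
fl [[479. 249.]]
fr [[189. 249.]]
```

View pics/w4.png

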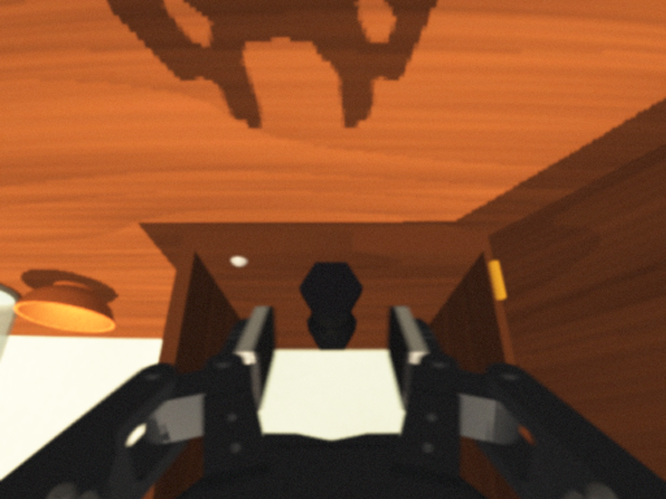

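The flashlight lies flat inside with its tail bottom at row 262, against 249 for the front plane, so it is about 20 mm behind the door line. Going up and over the door to its outer side, with the tool back to vertical.

Call:
play_rows --series '[[[-0.01, 0, 0.04, 0, 7.5, 0, 0], [-0.01, 0, 0.04, 0, 7.5, 0, 0], [-0.01, 0, 0.04, 0, 7.5, 0, 0], [-0.01, 0, 0.04, 0, 7.5, 0, 0], [-0.01, 0.02, 0.04, 0, 7.5, 0, 0], [0, 0.045, 0, 0, 7.5, 0, 0], [0, 0.045, 0, 0, 0, 0, 0], [0, 0.045, 0, 0, 0, 0, 0], [0, 0.045, 0, 0, 0, 0, 0], [0, 0.045, 0, 0, 0, 0, 0]]]'

```text
time: 13.85
tool_pos: [0.4704, 0.3345, 0.2988]
tool_rot: [0.014, 0.001, 1.0, -0.001]
contact_force: [0.9, -0.3, 0.6]
gripper_width: -0.001
grasp_force: 0.0
```

Call:
play_rows --series '[[[0, 0.048, 0, 0, 0, 0, 0], [0, 0, 0, 0, 0, 0, 0], [0, 0, -0.03, 0, 0, 0, 0], [0, 0, -0.03, 0, 0, 0, 0], [0, 0, -0.03, 0, 0, 0, 0], [0, 0, -0.025, 0, 0, 0, 0], [0, 0, 0, 0, 0, 0, 0]]]'

```text
time: 14.55
tool_pos: [0.4679, 0.3784, 0.1793]
tool_rot: [0.011, 0.001, 1.0, -0.003]
contact_force: [-0.2, -0.8, -0.5]
gripper_width: -0.0
grasp_force: 0.0
```

```bash
python3 - <<'E'
from h import *
g=grab("top",'t3.png',(0,80,300,320),2.4)
s=manip.state();print(s["joint_pos"],s["tool_pos"],s["contact_force"])
for th in (1.8,1.9,2.0,2.1,2.2): 
  S,C=np.sin(th),np.cos(th)
  print(th,[((w2px(g,[.621-.24*S-o*C,.209-.24*C+o*S,.242])[0]-[0,80])*2.4).round() for o in (.001,.017)])
E
```

```text
[ 0.56439543  0.02477086  1.72512608 -0.01710375  1.37256204 -1.00151086] [0.46892919 0.37914708 0.18204015] [-0.3004696   0.78135617  0.45115754]
1.8 [array([160., 461.]), array([146., 457.])]
1.9 [array([139., 454.]), array([125., 449.])]
2.0 [array([118., 445.]), array([105., 438.])]
2.1 [array([ 99., 433.]), array([ 87., 425.])]
2.2 [array([ 81., 420.]), array([ 70., 410.])]
```

View pics/t3.png

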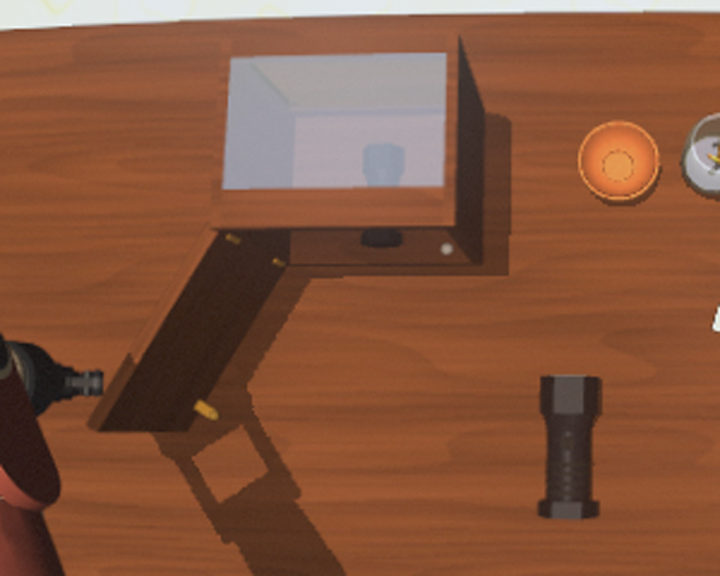

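The door stands at about 2.1 rad (corner at (97,430)), and the flashlight is well inside, tail at (382,238). The closed fingers are on the outer side at (100,382). Pushing the door round.

Call:
play_rows --series '[[[-0.002, -0.02, 0.003, 0, 0, 0, 0], [-0.002, -0.021, 0, 0, 0, 0, 0], [-0.0115, -0.017, 0, 0, 0, 0, 0], [-0.011, -0.017, 0, 0, 0, 0, 0], [-0.008, -0.0185, 0, 0, 0, 0, 0], [-0.008, -0.0185, 0, 0, 0, 0, 0], [-0.004, -0.02, 0, 0, 0, 0, 0], [-0.004, -0.02, 0, 0, 0, 0, 0], [0, -0.02, 0, 0, 0, 0, 0], [0, -0.02, 0, 0, 0, 0, 0]]]'

```text
time: 15.6
tool_pos: [0.4204, 0.1877, 0.1909]
tool_rot: [0.017, 0.001, 1.0, 0.0]
contact_force: [0.5, 1.3, 1.1]
gripper_width: -0.001
grasp_force: 0.0
```

Call:
play_rows --series '[[[0.004, -0.02, 0, 0, 0, 0, 0], [0.004, -0.02, 0, 0, 0, 0, 0], [0.008, -0.0185, 0, 0, 0, 0, 0], [0.008, -0.0185, 0, 0, 0, 0, 0], [0.0115, -0.0165, 0, 0, 0, 0, 0], [0.0115, -0.0165, 0, 0, 0, 0, 0], [0.0105, -0.011, 0, 0, 0, 0, 0], [0.0105, -0.011, 0, 0, 0, 0, 0], [0, 0, 0, 0, 0, 0, 0]]]'

```text
time: 16.5
tool_pos: [0.4882, 0.0549, 0.1888]
tool_rot: [0.015, 0.001, 1.0, -0.001]
contact_force: [0.3, -0.2, 0.3]
gripper_width: -0.001
grasp_force: 0.0
```

Call:
play_rows --series '[[[-0.006, 0.003, 0, 0, -7.5, 0, 0], [-0.006, 0.003, 0, 0, -7.5, 0, 0], [-0.006, 0.003, 0, 0, -7.5, 0, 0], [-0.006, 0.003, 0, 0, -7.5, 0, 0], [-0.006, 0.003, 0, 0, -7.5, 0, 0], [-0.006, 0.003, 0, 0, -7.5, 0, 0], [0, 0, 0, 0, 0, 0, 0]]]'

```text
time: 17.2
tool_pos: [0.4492, 0.0757, 0.1764]
tool_rot: [0.389, -0.0, 0.921, -0.0]
contact_force: [-0.8, 0.7, -2.2]
gripper_width: 0.0
grasp_force: 0.0
```

Call:
play_rows --series '[[[0.0145, -0.007, 0, 0, 0, 0, 0], [0.0145, -0.007, 0, 0, 0, 0, 0], [0.014, -0.007, 0, 0, 0, 0, 0], [0.0125, -0.009, 0, 0, 0, 0, 0], [0.0125, -0.0085, 0, 0, 0, 0, 0], [0.0135, -0.0065, 0, 0, 0, 0, 0], [0.0135, -0.0065, 0, 0, 0, 0, 0], [0.01, -0.003, 0, 0, 0, 0, 0], [0.01, -0.003, 0, 0, 0, 0, 0], [0.006, -0.002, 0, 0, 0, 0, 0]]]'

```text
time: 18.2
tool_pos: [0.5761, 0.015, 0.1905]
tool_rot: [0.397, 0.001, 0.918, -0.001]
contact_force: [0.4, 0.5, 0.8]
gripper_width: -0.004
grasp_force: 0.3
```

Call:
play_rows --series '[[[0.004, -0.001, 0, 0, 0, 0, 0], [0.004, -0.001, 0, 0, 0, 0, 0], [0.003, 0, 0, 0, 0, 0, 0], [0.003, 0, 0, 0, 0, 0, 0], [0, 0, 0, 0, 0, 0, 0]]]'

```text
time: 18.7
tool_pos: [0.5884, 0.0133, 0.1877]
tool_rot: [0.396, 0.001, 0.918, -0.001]
contact_force: [0.6, 0.0, 0.2]
gripper_width: 0.001
grasp_force: 0.0
```

Call:
play_rows --series '[[[0.003, 0, 0, 0, 0, 0, 0], [0.003, 0, 0, 0, 0, 0, 0], [0.003, 0, 0, 0, 0, 0, 0], [0, 0, 0, 0, 0, 0, 0]]]'

```text
time: 19.1
tool_pos: [0.5976, 0.0133, 0.1876]
tool_rot: [0.396, 0.001, 0.918, -0.0]
contact_force: [-0.3, 0.5, 0.1]
gripper_width: 0.002
grasp_force: 0.0
```

Call:
play_rows --series '[[[0.003, 0, 0, 0, 0, 0, 0], [0.003, 0, 0, 0, 0, 0, 0], [0, 0, 0, 0, 0, 0, 0]]]'

```text
time: 19.4
tool_pos: [0.6008, 0.0134, 0.1869]
tool_rot: [0.392, -0.001, 0.92, -0.001]
contact_force: [-54.7, -3.9, 27.9]
gripper_width: 0.002
grasp_force: 27.8
```

The force rose sharply, so the door is against its stop. Backing off and checking.

Call:
play_rows --series '[[[-0.006, 0, 0, 0, 0, 0, 0], [-0.02, 0, 0, 0, 0, 0, 0], [-0.04, 0, 0, 0, 0, 0, 0], [-0.03, 0.045, 0, 0, 0, 0, 0], [0, 0.045, 0, 0, 0, 0, 0], [0, 0.045, 0, 0, 0, 0, 0], [0, 0.045, 0, 0, 0, 0, 0], [0, 0.045, 0, 0, 0, 0, 0], [0, 0, 0, 0, 0, 0, 0], [0, 0, 0, 0, 0, 0, 0]]]'

```text
time: 20.4
tool_pos: [0.5092, 0.2248, 0.1866]
tool_rot: [0.394, -0.0, 0.919, -0.0]
contact_force: [0.4, 0.2, 0.4]
gripper_width: 0.001
grasp_force: 0.0
```

```bash
python3 - <<'E'
from h import *
g=grab("top",'t4.png',(60,80,240,220),4.4)
print(manip.state()["tool_pos"],manip.state()["contact_force"])
for th in (0,.05,.1): 
  S,C=np.sin(th),np.cos(th)
  print(th,[((w2px(g,[.621-r*S-o*C,.209-r*C+o*S,.242])[0]-[60,80])*4.4).round() for r in (0,.24) for o in (.001,.017)])
E
```

```text
[0.50945004 0.2235258  0.18664095] [-0.11419999 -0.39049086  0.42678436]
0 [array([143., 423.]), array([142., 451.]), array([572., 419.]), array([571., 448.])]
0.05 [array([143., 423.]), array([140., 451.]), array([571., 441.]), array([569., 470.])]
0.1 [array([143., 423.]), array([139., 451.]), array([569., 462.]), array([565., 491.])]
```

View pics/t4.png

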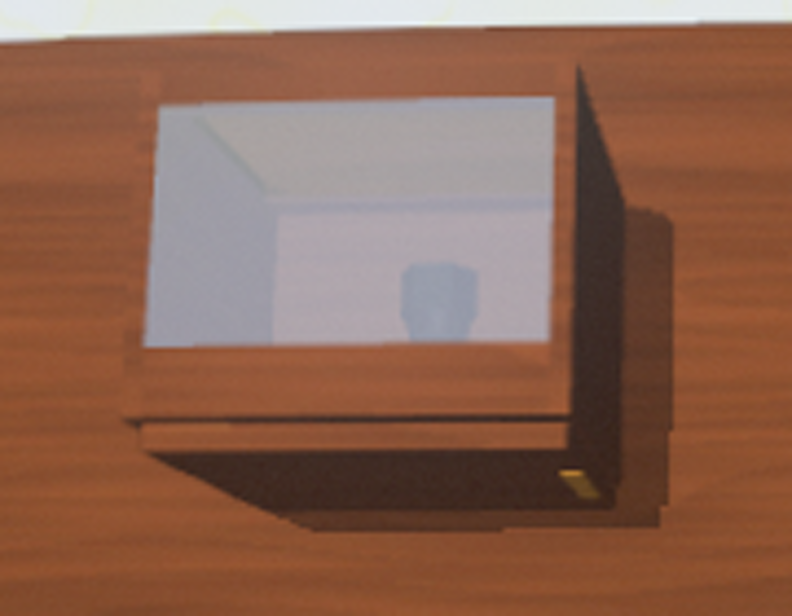

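The door's top edge runs from (143,451) to (567,448), as predicted for 0 rad, so it is home. The flashlight's head shows through the glass at (440,300) and the robot touches nothing. Handing in.

```bash
python3 -c "
from plant import manip
print(manip.job_done())"
```

```text
the job is handed in; nothing more can be done
None
```

The job is handed in, with no verdict returned: the last picture shows the black flashlight inside the cabinet, head to the back, and the door fully shut; I never touched the key jar, bottle opener or dish.

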